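# Grease the polishing spindle's bearing

### The job

Take the push-type grease gun out of its wooden stand, gripping its thin-walled barrel gently (no more than about 30 N), and press its jawed coupler squarely onto the tilted ball nipple on the polishing spindle's bearing block until the jaws snap over the ball. Then keep pushing along the nipple, without ramming it, until the coupler is pressed back towards the barrel by at least 6 mm of its 14 mm spring stroke, and finish the program while still holding the gun pushed in like that. Leave the ring stick, jar, tin, steel doming block and bottle where they are.

Things in the scene. Friction and masses are not known exactly. Their poses are not given: they have to be found in the camera images.
- gun: the push-type grease gun, about 0.4 kg, hanging nose down in the stand. Thin aluminium barrel 32 mm thick, a steel flange (50 mm across, 5 mm thick) resting on the stand, 50 mm of bare barrel above it, then a 10 mm black cap. Below: 20 mm barrel, 12 mm tube, coupler with jaws (tips 77 mm below the origin). Round: any turn will do. Origin: on the axis at the flange's underside; z from nose to cap
- gun_grip (a point): where to grip the gun: on its axis, 33 mm above its origin (28 mm above the flange's upper face); the barrel is 32 mm thick there and dents if a finger squeezes it with more than about 35 N
- gun_seat (a point): on the gun's axis between its four sprung jaws (26 mm across outside, 11.6 mm opening), 67 mm below its origin when the nose is out: where the nipple's ball centre lies once snapped in, ball against the cup. Moves with the nose. Entry starts with this point about 14 mm short of the ball and takes only a few N; past half way the jaws pull the ball home
- pump (a joint): how far the sprung nose (coupler) is pushed back into the barrel: 0 fully out, 0.014 m at the hard stop. The spring pushes back with 10 N at 0 (more than the snap takes) plus 0.4 N per mm, about 13 N at 8 mm
- nipple: the brass grease nipple on a bearing block of the spindle: a ball 16 mm across on an 8 mm stem, 18 mm of it free below the ball. Origin: the ball's centre, 107 mm above the bench; z along the stem outwards, leaning 26 degrees from vertical to the spindle's front (-x). The coupler must sit on it within about 8 degrees of square; it bends if pushed with more than 40 N
- spindle: the polishing spindle, bolted down: base plate 170 x 215 x 10 mm, two grey bearing blocks 110 mm apart (only one has a nipple), shaft along its y 48 mm up, felt wheel 90 mm across at y = 66 to 92 mm, pulley 64 mm across at y = -154 to -172 mm. Origin: on the bench under the nipple's block, z up, front is -x
- stand: the wooden tool stand, fixed: 90 x 190 mm, 92 mm high, top board 18 mm thick with two 38 mm square holes 42 mm either side of the middle along its y. The gun hangs in one, the ring stick in the other; which is which varies. Origin: on the bench under its middle, z up
- mandrel: the wooden ring stick standing in the other hole of the stand: turned pale wood, flange 46 mm across resting on the board, handle 24 mm thick rising 50 mm above the board. Not the tool wanted. Origin: centre of its flange's underside, z up
- jar: closed glass jar with steel cap, 64 mm across, 75 mm high; leave it. Origin: centre of its underside
- tin: flat closed aluminium tin, 80 mm across, 30 mm high; leave it. Origin: centre of its underside
- dapping: steel doming block, a 50 mm cube with round hollows; leave it. Origin: centre of its underside
- bottle: white plastic bottle with black cap, 52 mm across, 150 mm high; leave it. Origin: centre of its underside
There are look-alikes about, which are no part of the job. Leave any blue look-alike of the stand alone. Leave any green look-alike of the gun alone.

How it is judged:
On the way, in this order (a step that is already met when the one before it is completed fails the run):
1. the gun is lifted out of the stand in the gripper (height (world z) of gun above 0.165 m and contact force between gun and stand below 0.1 N and contact force between the fingers and gun above 2 N), for 0.1 s.
2. the coupler is snapped squarely on the nipple and the spring is held pushed in (distance between gun_seat and nipple below 0.003 m and angle between the z axis of gun and the z axis of nipple, either way round below 0.14 rad and value of joint pump above 0.006 m and contact force between gun and nipple above 8 N and contact force between the fingers and gun above 2 N and contact force between gun and stand below 0.1 N), for 0.5 s.
At the end, for the whole second after the job is handed in: the coupler's seat is within 3 mm of the nipple's ball centre, the gun's axis is within 0.14 rad of the nipple's, the nose is pushed in by more than 6 mm, the gun presses the nipple with more than 8 N, the fingers hold the gun and the stand does not carry it (all of step 2); the arm keeps its last pose, push and grip.
It fails at once if the thin barrel is squeezed too hard (over 35 N on each finger, 70 N on both together) (contact force between the fingers and gun above 70 N).
It fails at once if the nipple is pushed with more than 40 N (contact force between gun and nipple above 40 N).
It fails at once if the ring stick, jar, tin, doming block or bottle is moved from its place (by more than 30 mm) (distance of any of mandrel, jar, tin, dapping, bottle from where it was at the start of the episode above 0.03 m).
It also fails if it takes over 48 s, if anything falls off the work surface, if the arm or the gripper's body presses on something with over 40 N, if the wrist force passes 120 N, or if a joint passes its speed limit or range.

### The arm

A 7-joint arm with a two-finger parallel gripper is mounted at the origin on the work surface. World frame = base frame: x ahead of the robot, y to its left, z up, the work surface at z = 0. Lengths are in m, angles in rad, forces in N, time in s.
With the tool pointing down it reaches from about 0.35 to 0.9 m from the base axis. Payload 8.1 kg.
Tool frame: the origin (TCP) lies on the front face of the gripper's body, between the roots of the fingers; the fingertips stand 66 mm ahead of it and the grasp point (between the pads) lies 47 mm ahead of it (arm.finger_overhang is the distance from the TCP to the fingertips, in m); z points along the fingers, y is the line along which they close (so a half turn about z gives the same grasp; the last joint's range is limited). The gripper opens to 92 mm and grips with 3 to 60 N. Pads are 19 mm wide; open, the fingers measure 130 mm over their backs; the gripper's body (75 mm by 190 mm) begins 47 mm behind the grasp point.
Start: joints at [-1.313, 0.434, 0.025, 1.573, -0.012, 1.134, -0.075], TCP at [0.221, 0.585, 0.292] pointing down, gripper open.
Joint ranges: [-2.62, 2.62], [-0.44, 2.09], [-1.27, 1.32], [0.08, 2.57], [-1.32, 4.46], [0.12, 2], [-2.74, 2.74]. Speed limits (rad/s): [2.22, 2.22, 3.01, 3.01, 3.14, 3.14, 3.14].

### API

Orientations are given as a rotation vector (axis times angle).
In Python, from cell import readout, cams, workorder, spotter, arm gives the robot as it stands.
- The arm moves only by the tool creep_tool, called after "Call:" by a JSON object that holds its "name" and its "arguments". Schema: {"type":"object","properties":{"ticks":{"type":"array","items":{"type":"array","items":{"type":"array","items":{"type":"number"},"minItems":5,"maxItems":5},"minItems":1,"maxItems":10},"minItems":1,"maxItems":1},"force":{"type":"number"},"only":{"type":"string"},"quiet":{"type":"boolean"},"lines":{"type":"string"}},"required":["ticks"],"additionalProperties":false}. ticks is a list that holds a single list of rows (three levels of brackets), with 1 to 10 rows, each of 5 numbers: dx, dy, dz in m, then a turn about the tool's z in rad, then the opening from 0.0 (shut) to 1.0 (fully open); each row shifts and turns the commanded pose from where the row before left it, along the tool's axes as they then stand; what a row does not reach is not made up. A row lasts 1/10 s, in which the tool goes at most 0.05 m and 0.15 rad, less where a joint would pass 70% of its speed; a pose out of reach is approached as far as the arm can. The fingers move at their own pace and stop on an object; force is the grip in N (left out, the last holds). Time passes only in rows, so rows that do not move let the fingers close. The tool returns the time, the measured TCP pose, the force, the opening and the grip force at its end. only (a regular expression) keeps the lines of the reply that match it, lines (a string "A,B") keeps lines A to B, and quiet returns only ok. Input that does not fit is refused with a message, and nothing moves.
- readout.observe(): the state, without advancing time (a new reading comes with each control period).
- cams.get_image(name): name is "scene" or "side" or "wrist"; returns a dict with "image" (400x640x3 uint8, blue, green, red), "fx", "fy", "cx", "cy" (pixels), "cam_to_world" (4x4, takes a point from camera to world coordinates); the wrist camera has in their place "mount" (4x4, takes a point from camera to tool coordinates, whose origin is the TCP and whose axes are the flange's). Camera axes: x right, y down, z forward; pixel columns grow to the right and rows downward; lengths in m; the calibration is good to about 2 mm. A picture is of the moment at which its call begins: read the wrist's pose just before it. There is no depth.
- workorder.sign_off(): hands the job in; it is judged then, once.
Trained networks look in a picture, given as the dict that the camera call returned (one of the last four; its "shot" number tells which), for a name from the list of things; names that differ only in an ending like _2 or _b are one class to them, and where a whole thing is asked for, a point or a joint stands for the part that bears it (a point fixed in the world has none). Each returns a list of dicts, best first, with "score" (0 to 1); they miss things now and then, are a little off and sometimes report something else, mostly with a low value. They report only what shows in the picture. A call takes as long as a camera call. They do not tell look-alikes from the thing itself.
- spotter.boxes_of(picture, name): "centre" ([x, y, z] in m, in the coordinates of the camera as it stood for that picture, good to about 4 mm: the middle of the surface that is visible of it).
The state is a dict: "clock": time; "joints": joint angles; "dq": joint speeds; "joint_efforts": joint torques, N m; "position": TCP position; "ee_rot": TCP orientation; "force": force on the tool from outside, world axes, zero at the start; "ft_torque": the same for the moment, N m; "width": opening from 0.0 (shut) to 1.0 (fully open); "gripper_force": force on a finger pad.
Only numpy, scipy, OpenCV 4.12 (cv2) and the standard library are available. Lean on these libraries where they do the work, as an engineer would, in place of code of your own. Each camera call takes 0.05 s, during which the arm holds its last target. There are 200 camera calls.

## Working session

There is one attempt and no reset: what is moved stays moved. The work goes in short steps, Python scripts to look and compute and a tool call to move; the robot and the scene stay as the last step left them, time stands still between calls to the robot, and variables do not carry over. Pictures are saved under pics/ and viewed, at most 10 in all, crops included, and the job is handed in when it is done.

```bash
ls; mkdir -p pics
```

Create h.py:
```python
import numpy as np, cv2
from scipy.spatial.transform import Rotation as R
from cell import readout, cams, workorder, spotter, arm
def cw(p, st=None):
    if 'cam_to_world' in p: return np.array(p['cam_to_world'])
    T=np.eye(4); T[:3,:3]=R.from_rotvec(st['ee_rot']).as_matrix(); T[:3,3]=st['position']
    return T@np.array(p['mount'])
def tow(M,c): return (M@np.r_[c,1])[:3]
def pix(p,M,w):
    c=(np.linalg.inv(M)@np.r_[w,1])[:3]; return np.round([p['fx']*c[0]/c[2]+p['cx'],p['fy']*c[1]/c[2]+p['cy']],1)
```

Run:
```python
from h import *
st=readout.observe(); print(st['clock'],np.round(st['position'],3),np.round(st['ee_rot'],3),st['width'],np.round(st['force'],1))
ims=[]
for n in ['scene','side']:
    p=cams.get_image(n);M=cw(p);ims.append(p['image']);cv2.imwrite(f'pics/{n}0.png',p['image'])
    print(n,np.round(M[:3,3],2),p['fx'])
    for k in ['gun','nipple','stand','mandrel','spindle','jar','tin','dapping','bottle']:
        for d in spotter.boxes_of(p,k)[:3]:
            w=tow(M,d['centre']);print(k,round(d['score'],2),np.round(w,3),pix(p,M,w))
```

```text
pics
0.0 [0.221 0.584 0.291] [-5.64e-01 -3.09e+00  2.00e-03] 1.0018981634031814 [-1.  -0.8 -0.5]
scene [1.34 0.92 0.96] 450.875768979245
gun 0.8 [ 0.506 -0.392  0.095] [287.3 175.9]
gun 0.57 [ 0.661 -0.231  0.082] [277. 210.]
gun 0.53 [ 0.536 -0.256  0.117] [301.2 187.2]
nipple 0.61 [0.505 0.193 0.101] [395.3 247. ]
stand 0.97 [ 0.328 -0.599  0.06 ] [294.8 152.9]
stand 0.81 [ 0.518 -0.215  0.058] [312.  203.9]
stand 0.67 [0.747 0.147 0.026] [324.  291.6]
spindle 0.67 [0.54  0.168 0.035] [380.1 263.9]
jar 0.92 [ 0.771 -0.008  0.052] [287.  261.3]
tin 0.68 [0.745 0.15  0.025] [325. 292.]
tin 0.25 [ 0.533 -0.253  0.118] [302.2 187.2]
tin 0.22 [ 0.769 -0.003  0.052] [288.4 262. ]
dapping 0.84 [0.722 0.36  0.049] [381.8 325.8]
dapping 0.54 [ 0.535 -0.254  0.117] [301.9 187.5]
bottle 0.87 [ 0.774 -0.152  0.075] [261.3 234.2]
bottle 0.66 [0.542 0.168 0.04 ] [379.9 263.1]
side [ 0.05 -0.8   0.91] 372.26363394468314
gun 0.73 [ 0.652 -0.243  0.09 ] [363.3 202.8]
gun 0.63 [ 0.517 -0.271  0.123] [335.  220.3]
gun 0.63 [ 0.488 -0.408  0.092] [358.  264.3]
nipple 0.41 [0.498 0.185 0.095] [251.4 150. ]
stand 0.78 [ 0.314 -0.605  0.088] [356.1 367.2]
stand 0.7 [ 0.274 -0.201  0.088] [248.3 251.7]
stand 0.55 [ 0.499 -0.235  0.085] [322.  224.2]
mandrel 0.53 [ 0.487 -0.195  0.099] [310.8 214.2]
spindle 0.79 [0.503 0.131 0.026] [262.1 172.2]
jar 0.88 [ 0.75  -0.041  0.053] [345.5 166.2]
tin 0.73 [0.728 0.13  0.03 ] [312.5 149.6]
dapping 0.6 [0.706 0.337 0.034] [279.2 125.7]
dapping 0.27 [0.726 0.132 0.034] [311.9 148.6]
bottle 0.82 [ 0.753 -0.184  0.09 ] [374.7 179.8]
```

```bash
python3 -c "
import cv2
a=cv2.imread('pics/scene0.png');b=cv2.imread('pics/side0.png')
cv2.imwrite('pics/s1.png',cv2.resize(a[110:360,200:460],None,fx=2.3,fy=2.3,interpolation=2));cv2.imwrite('pics/s2.png',cv2.resize(b[80:400,180:450],None,fx=1.87,fy=1.87,interpolation=2))"
```

```text
(no output)
```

View pics/s1.png

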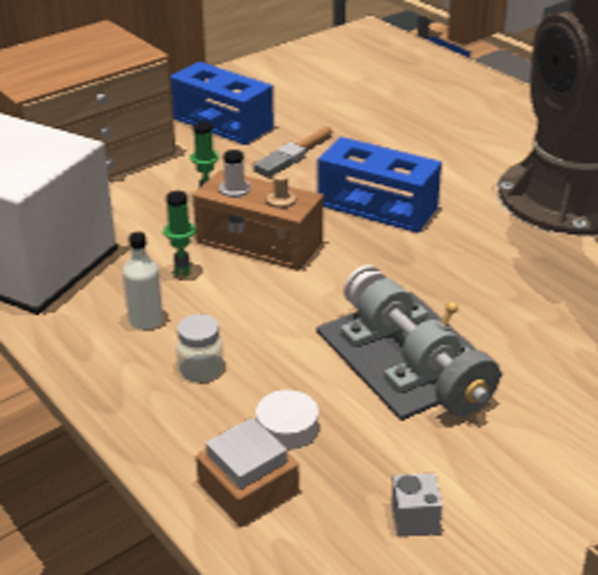

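View pics/s2.png

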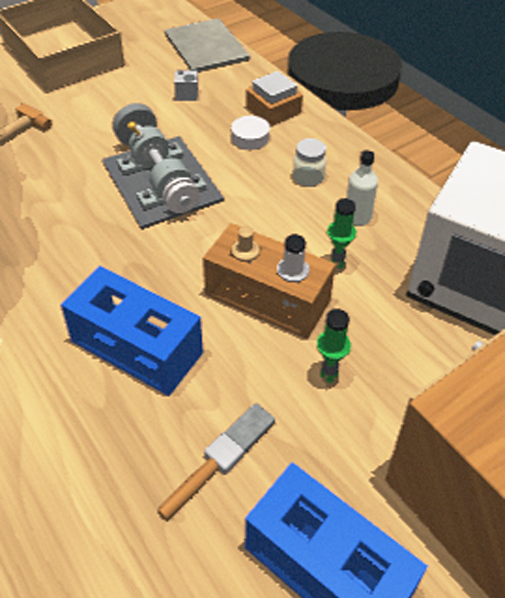

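The scene shot shows the brown stand at about (312,204), holding the grey gun with a black cap (301,183) and the ring stick (322,190). The other candidates are the green guns at (288,175) and (277,205) and the blue stands at (295,153) and (365,190). I choose the grey one in the brown stand. The nipple is at (396,247), on the wheel-side block. Next I'll look at the spindle and nipple with the wrist camera on the way to the gun.

Add to h.py:
```python
def go(target, yaw_y=None, st=None):
    """tool-axis deltas to TCP target; yaw_y: wanted world direction (xy) of tool y (either sign)"""
    st=st or readout.observe(); Rm=R.from_rotvec(st['ee_rot']).as_matrix()
    print('d tool',np.round(Rm.T@(np.array(target)-st['position']),4))
    if yaw_y is not None:
        v=Rm.T@np.r_[yaw_y,0]; a=np.arctan2(-v[0],v[1]); print('turn',np.round(a,3),'or',np.round(a+np.pi,3),np.round(a-np.pi,3))
```

Run:
```python
from h import *
st=readout.observe();print(np.round(R.from_rotvec(st['ee_rot']).as_matrix(),3))
p=cams.get_image('wrist');print(np.round(p['mount'],3),p['fx'])
go([0.40,0.24,0.33])
```

```text
[[-0.936  0.353  0.   ]
 [ 0.353  0.936  0.   ]
 [-0.     0.    -1.   ]]
[[ 0.001 -0.97  -0.245  0.065]
 [ 1.     0.001  0.    -0.001]
 [ 0.    -0.245  0.97  -0.093]
 [ 0.     0.     0.     1.   ]] 276.38371083957406
d tool [-0.2895 -0.2592 -0.0378]
```

Call:
{"name": "creep_tool", "arguments": {"ticks": [[[-0.033,-0.026,-0.004,0,1],[-0.033,-0.026,-0.004,0,1],[-0.033,-0.026,-0.004,0,1],[-0.033,-0.026,-0.004,0,1],[-0.033,-0.026,-0.004,0,1],[-0.033,-0.026,-0.004,0,1],[-0.033,-0.026,-0.004,0,1],[-0.033,-0.026,-0.004,0,1],[-0.033,-0.026,-0.004,0,1],[-0.033,-0.026,-0.004,0,1]]]}}

```text
clock: 2.05
position: [0.4383, 0.2234, 0.3327]
ee_rot: [0.564, 3.09, 0.001]
force: [1.5, 0.8, -0.6]
width: 1.003
gripper_force: 0.0
```

Call:
{"name": "creep_tool", "arguments": {"ticks": [[[0,0,0,0,1],[0,0,0,0,1],[0,0,0,0,1]]]}}

```text
clock: 2.35
position: [0.437, 0.2259, 0.3321]
ee_rot: [-0.562, -3.091, -0.001]
force: [0.1, 0.4, 0.0]
width: 1.0
gripper_force: 0.0
```

Run:
```python
from h import *
st=readout.observe();p=cams.get_image('wrist');M=cw(p,st);print(np.round(st['position'],4),np.round(st['dq'],3))
cv2.imwrite('pics/w1.png',p['image'])
np.savez('w1.npz',M=M,k=[p['fx'],p['fy'],p['cx'],p['cy']])
for k in ['nipple','spindle']:
    for d in spotter.boxes_of(p,k)[:2]:
        w=tow(M,d['centre']);print(k,round(d['score'],2),np.round(w,3),pix(p,M,w))
```

```text
[0.437  0.2259 0.3321] [-0.014  0.003 -0.007  0.001  0.003 -0.001  0.002]
spindle 0.77 [0.498 0.155 0.011] [288.4 222.8]
```

View pics/w1.png

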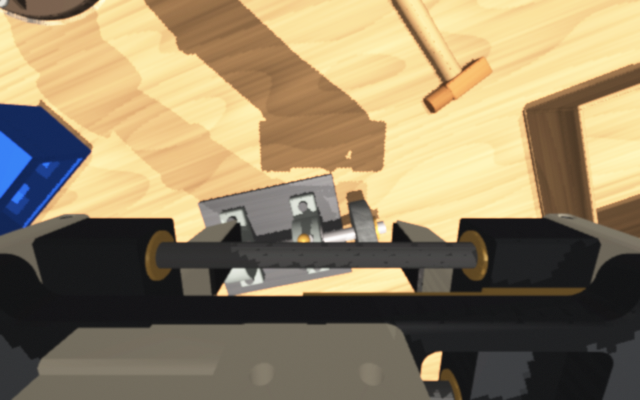

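The wrist view shows the spindle at about (280,240), partly hidden behind the gripper: the nipple tip is at (303,238) and the wheel at (362,220). I'll shift so it moves up in the image.

Call:
{"name": "creep_tool", "arguments": {"ticks": [[[-0.045,-0.01,0,0,1],[-0.045,-0.01,0,0,1],[0,0,0,0,1],[0,0,0,0,1],[0,0,0,0,1]]]}}

```text
clock: 3.0
position: [0.5139, 0.1758, 0.3319]
ee_rot: [-0.561, -3.09, -0.0]
force: [-0.2, 0.5, 0.1]
width: 1.0
gripper_force: 0.0
```

Run:
```python
from h import *
st=readout.observe();p=cams.get_image('wrist');M=cw(p,st);print(np.round(st['position'],4),np.round(st['dq'],3))
cv2.imwrite('pics/w2.png',cv2.resize(p['image'][60:260,150:470],None,fx=2.5,fy=2.5,interpolation=2))
np.savez('w2.npz',M=M,k=[p['fx'],p['fy'],p['cx'],p['cy']],im=p['image'])
for k in ['nipple','spindle']:
    for d in spotter.boxes_of(p,k)[:2]:
        w=tow(M,d['centre']);print(k,round(d['score'],2),np.round(w,3),pix(p,M,w))
```

```text
[0.5139 0.1758 0.3319] [-0.007 -0.009 -0.005  0.003  0.001 -0.001  0.001]
nipple 0.6 [0.5   0.184 0.11 ] [319.6 171.4]
spindle 0.86 [0.511 0.139 0.027] [293.1 179.7]
```

View pics/w2.png

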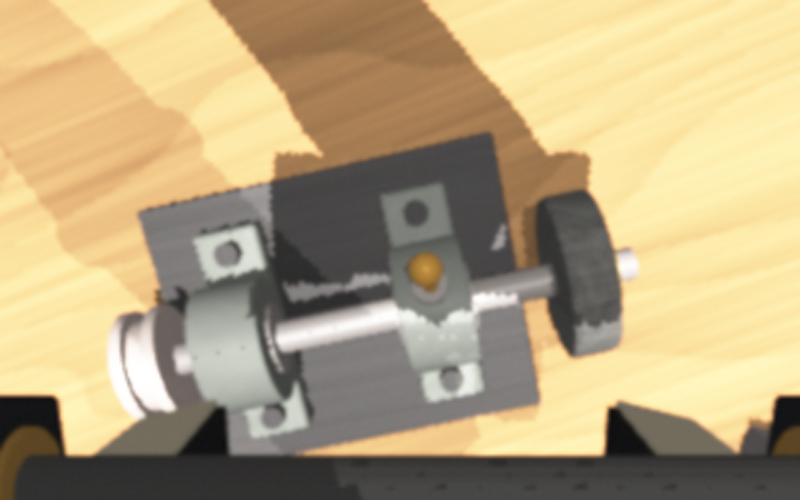

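Add to h.py:
```python
def bp(M,k,u,v,z):
    d=M[:3,:3]@np.array([(u-k[2])/k[0],(v-k[3])/k[1],1]); return M[:3,3]+d*(z-M[2,3])/d[2]
```

Run:
```python
from h import *
f=np.load('w2.npz');M,k=f['M'],f['k']
c=lambda u,v,z:bp(M,k,150+u/2.5,60+v/2.5,z)
b=c(425,268,.107);A,B,C=c(140,211,.01),c(492,133,.01),c(538,403,.01);s,e=c(180,360,.048),c(628,264,.048)
print('ball',b,'corners',A,B,C,np.linalg.norm(B-A),np.linalg.norm(C-B))
for n,v in (('BA',B-A),('CB->',C-B),('shaft',e-s)): print(n,np.degrees(np.arctan2(v[1],v[0])),np.linalg.norm(v))
# triangulate from networks' and picks
w1=np.load('w1.npz');
def ray(M,k,u,v):
    d=M[:3,:3]@np.array([(u-k[2])/k[0],(v-k[3])/k[1],1]); return M[:3,3],d/np.linalg.norm(d)
for (u,v) in [(395.3,247)]:
    p=cams.get_image('scene');print('scene',bp(cw(p),[p['fx'],p['fy'],p['cx'],p['cy']],u,v,.107))
p=cams.get_image('side');print('side',bp(cw(p),[p['fx'],p['fy'],p['cx'],p['cy']],251.4,150,.107))
```

Run:
```python
import cv2
for n,(u,v) in {'scene':(395,247),'side':(251,150)}.items():
    a=cv2.imread(f'pics/{n}0.png')[v-25:v+25,u-30:u+30]; cv2.imwrite(f'/tmp/{n}.png',cv2.resize(a,None,fx=6,fy=6,interpolation=2))
import numpy as np
cv2.imwrite('pics/n.png',np.hstack([cv2.imread('/tmp/scene.png'),cv2.imread('/tmp/side.png')]))
```

```text
ball [0.49637203 0.18565897 0.107     ] corners [0.41899658 0.03584937 0.01      ] [0.45006722 0.24532944 0.01      ] [0.61556284 0.21934408 0.01      ] 0.21177178287322468 0.16752324880292743
BA 81.56324696345276 0.21177178287322468
CB-> -8.923463673548461 0.16752324880292743
shaft 81.83107641823585 0.2557790036915636
scene [0.51176902 0.19840509 0.107     ]
side [0.49135247 0.16957205 0.107     ]
```

View pics/n.png

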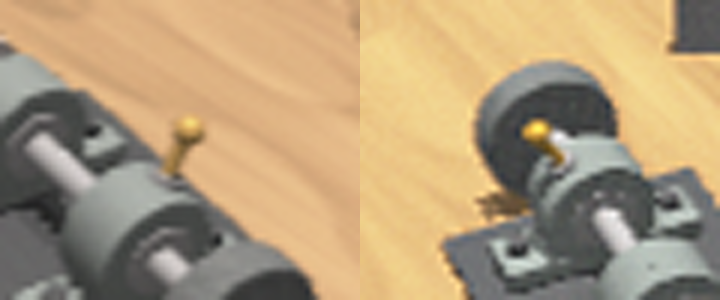

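The crops show the brass ball in the scene image at (396.7,243.3) and in the side image at (250.5,147.0). The stem leans to the spindle's front.

Run:
```python
from h import *
f=np.load('w2.npz')
rays=[(f['M'],f['k'],320,167.2)]
for n,u,v in (('scene',396.7,243.3),('side',250.5,147.)):
    p=cams.get_image(n);rays.append((cw(p),[p['fx'],p['fy'],p['cx'],p['cy']],u,v))
A=0;b=0
for M,k,u,v in rays:
    print(bp(M,k,u,v,.107)); d=bp(M,k,u,v,0)-M[:3,3];d/=np.linalg.norm(d);P=np.eye(3)-np.outer(d,d);A=A+P;b=b+P@M[:3,3]
print('tri',np.linalg.solve(A,b))
# gun direction now: stand dir estimate
go([0.527,-0.263,0.30],[0.93,0.37])
```

```text
[0.49637203 0.18565897 0.107     ]
[0.49534089 0.18827891 0.107     ]
[0.49722257 0.18668896 0.107     ]
tri [0.49622784 0.18676305 0.10705124]
d tool [-0.166  -0.4054  0.0323]
turn 0.832 or 3.974 -2.309
```

Three views agree: the ball centre is at (0.4963, 0.1868, 0.107), and the spindle's front points at 171.7°. Now to the gun.

Call:
{"name": "creep_tool", "arguments": {"ticks": [[[-0.02,-0.044,0.003,0,1],[-0.02,-0.044,0.003,0,1],[-0.02,-0.044,0.003,0,1],[-0.02,-0.044,0.003,0,1],[-0.02,-0.044,0.003,0,1],[-0.02,-0.044,0.003,0,1],[-0.02,-0.044,0.003,0,1],[-0.02,-0.044,0.003,0,1],[-0.02,-0.044,0.003,0,1],[-0.02,-0.044,0.003,0,1]]]}}

```text
clock: 4.35
position: [0.5465, -0.3094, 0.3022]
ee_rot: [0.563, 3.09, 0.0]
force: [1.0, -0.1, -0.3]
width: 0.997
gripper_force: 0.0
```

Call:
{"name": "creep_tool", "arguments": {"ticks": [[[0,0,0,0.139,1],[0,0,0,0.139,1],[0,0,0,0.139,1],[0,0,0,0.139,1],[0,0,0,0.139,1],[0,0,0,0.139,1],[0,0,0,0,1],[0,0,0,0,1],[0,0,0,0,1]]]}}

```text
clock: 5.25
position: [0.5465, -0.3077, 0.3023]
ee_rot: [1.763, 2.6, 0.0]
force: [-0.3, -0.1, 0.3]
width: 1.001
gripper_force: 0.0
```

Run:
```python
from h import *
st=readout.observe();p=cams.get_image('wrist');M=cw(p,st);print(np.round(st['position'],4),np.round(st['joints'],3),np.abs(st['dq']).max())
cv2.imwrite('pics/w3.png',cv2.resize(p['image'][20:260,120:520],None,fx=2,fy=2,interpolation=2))
np.savez('w3.npz',M=M,k=[p['fx'],p['fy'],p['cx'],p['cy']],im=p['image'])
for k in ['gun','mandrel','stand']:
    for d in spotter.boxes_of(p,k)[:3]:
        w=tow(M,d['centre']);print(k,round(d['score'],2),np.round(w,3),pix(p,M,w))
```

```text
[ 0.5465 -0.3077  0.3023] [-0.006  0.48   0.658  1.591 -0.311  1.177  1.096] 0.013349919155411684
gun 0.94 [ 0.648 -0.234  0.122] [440.1 161.6]
gun 0.9 [ 0.53  -0.262  0.161] [319.7 145.6]
gun 0.6 [ 0.501 -0.388  0.083] [256.7 231.1]
mandrel 0.93 [ 0.497 -0.199  0.106] [311.  68.]
stand 0.75 [ 0.51  -0.215  0.095] [317.1  90.9]
stand 0.66 [ 0.316 -0.24   0.094] [125.4  38.8]
```

View pics/w3.png

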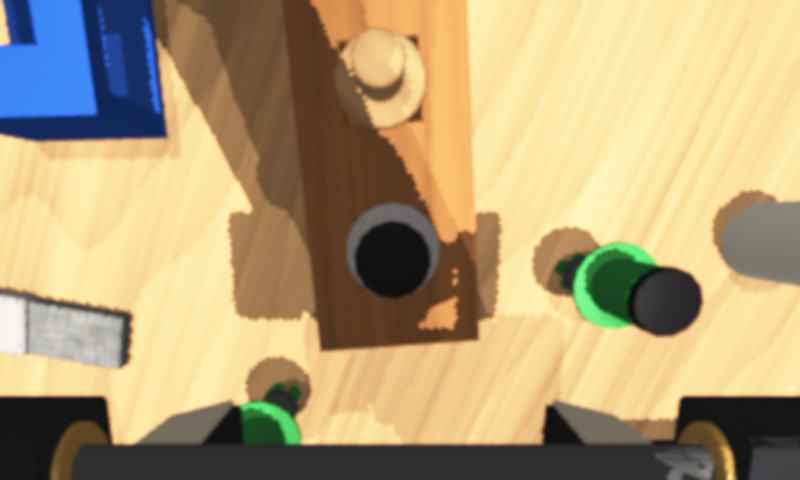

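The close crop confirms the choice: a grey gun with a black cap at crop (393,259), standing in the brown stand. The ring stick is at (378,65), and the green look-alikes are at (665,300) and (268,425).

Run:
```python
from h import *
f=np.load('w3.npz');M,k=f['M'],f['k']
c=lambda u,v,z:bp(M,k,120+u/2,20+v/2,z)
g=c(393,259,.157);print('cap',g,'flange',c(393,247,.097))
a,b,t,r=c(321,350,.092),c(478,338,.092),c(291,30,.092),c(470,80,.092)
print('stand corners',a,b,np.linalg.norm(b-a))
for v in (b-a,t-a,r-b): print(np.degrees(np.arctan2(v[1],v[0])))
go([g[0],g[1],.125+.047+.02])
```

```text
cap [ 0.52927611 -0.26587801  0.157     ] flange [ 0.52880741 -0.26446985  0.097     ]
stand corners [ 0.51241121 -0.33308102  0.092     ] [ 0.59203707 -0.29375865  0.092     ] 0.08880611870701326
26.281965404237994
115.19191089269606
115.69828110525644
d tool [ 0.0454 -0.0005  0.1103]
```

Call:
{"name": "creep_tool", "arguments": {"ticks": [[[0.0454,-0.0005,0,0,1],[0,0,0,0,1],[0,0,0.04,0,1],[0,0,0.04,0,1],[0,0,0.03,0,1],[0,0,0.02,0,1],[0,0,0,0,1],[0,0,0,0,1]]]}}

```text
clock: 6.25
position: [0.5295, -0.2661, 0.1727]
ee_rot: [1.767, 2.597, -0.0]
force: [-0.2, -0.6, -0.4]
width: 1.004
gripper_force: 0.0
```

Call:
{"name": "creep_tool", "arguments": {"ticks": [[[0,0,0,0,0.3],[0,0,0,0,0.3],[0,0,0,0,0.25],[0,0,0,0,0.25],[0,0,0,0,0.25],[0,0,0,0,0.25]]], "force": 20}}

```text
clock: 6.85
position: [0.5294, -0.2657, 0.1723]
ee_rot: [1.767, 2.597, 0.0]
force: [-0.5, -0.2, 0.6]
width: 0.528
gripper_force: 0.0
```

Call:
{"name": "creep_tool", "arguments": {"ticks": [[[0,0,0,0,0.2],[0,0,0,0,0.2],[0,0,0,0,0.2],[0,0,0,0,0.2],[0,0,0,0,0.2],[0,0,0,0,0.2]]], "force": 25}}

```text
clock: 7.45
position: [0.5295, -0.2657, 0.1722]
ee_rot: [1.767, 2.597, 0.0]
force: [1.0, -0.1, -0.7]
width: 0.349
gripper_force: 25.0
```

Call:
{"name": "creep_tool", "arguments": {"ticks": [[[0,0,-0.02,0,0.2],[0,0,-0.04,0,0.2],[0,0,-0.04,0,0.2],[0,0,0,0,0.2],[0,0,0,0,0.2],[0,0,0,0,0.2]]], "force": 25}}

```text
clock: 8.05
position: [0.5286, -0.2651, 0.2707]
ee_rot: [-1.766, -2.595, 0.0]
force: [-0.8, 0.6, -3.7]
width: 0.346
gripper_force: 25.0
```

Call:
{"name": "creep_tool", "arguments": {"ticks": [[[0,0,0,-0.149,0.2],[0,0,0,-0.149,0.2],[0,0,0,-0.149,0.2],[0,0,0,-0.149,0.2],[0,0,0,-0.149,0.2],[0,0,0,-0.149,0.2],[0,0,0,-0.149,0.2],[0,0,0,-0.149,0.2],[0,0,0,-0.149,0.2],[0,0,0,-0.149,0.2]]]}}

```text
clock: 9.05
position: [0.5285, -0.2653, 0.2702]
ee_rot: [0.471, -3.103, -0.003]
force: [0.9, -0.6, -3.0]
width: 0.347
gripper_force: 25.0
```

Call:
{"name": "creep_tool", "arguments": {"ticks": [[[0,0,0,-0.15,0.2],[0,0,0,0,0.2],[0,0,0,0,0.2]]]}}

```text
clock: 9.35
position: [0.5288, -0.2656, 0.271]
ee_rot: [0.686, -3.064, -0.002]
force: [0.1, -0.3, -3.0]
width: 0.344
gripper_force: 25.0
```

Run:
```python
from h import *
st=readout.observe();Rm=R.from_rotvec(st['ee_rot']).as_matrix();print(np.degrees(np.arctan2(Rm[1,:2],Rm[0,:2])))
b=np.array([.592,-.2938]);e=b+.08*np.array([-.434,.901]);o=np.array([.901,.434])
print('edge',e);go(np.r_[e+.035*o,.272],[-.434,.901]);go(np.r_[e+.020*o,.178+.047]);go(np.r_[e-.0275*o,.225])
```

```text
[-154.76822883  115.23162667]
edge [ 0.55728 -0.22172]
d tool [-0.0795  0.0279 -0.0011]
turn -0.009 or 3.133 -3.15
d tool [-0.0646  0.0276  0.0459]
d tool [-0.017   0.0272  0.046 ]
```

Call:
{"name": "creep_tool", "arguments": {"ticks": [[[-0.04,0.014,0,0,0.2],[-0.04,0.014,0,0,0.2],[0,0,0.023,0,0.2],[0,0,0.023,0,0.2],[0.015,0,0,0,0.2],[0,0,0,0,0.2],[0,0,0,0,0.2]]]}}

```text
clock: 10.05
position: [0.5757, -0.2135, 0.2273]
ee_rot: [-0.688, 3.064, -0.001]
force: [0.8, 0.9, -3.0]
width: 0.346
gripper_force: 25.0
```

Call:
{"name": "creep_tool", "arguments": {"ticks": [[[0.008,0,0,0,0.2],[0.008,0,0,0,0.2],[0.008,0,0,0,0.2],[0.008,0,0,0,0.2],[0.008,0,0,0,0.2],[0.0075,0,0,0,0.2],[0,0,0,0,0.2],[0,0,0,0,0.2]]]}}

```text
clock: 10.85
position: [0.5326, -0.2332, 0.2262]
ee_rot: [0.692, -3.064, -0.0]
force: [0.5, -0.6, -2.9]
width: 0.344
gripper_force: 25.0
```

Run:
```python
from h import *
for n in ['scene','side']:
    p=cams.get_image(n);M=cw(p);cv2.imwrite(f'pics/{n}1.png',p['image'])
    c=pix(p,M,[.555,-.22,.13]).astype(int);print(n,c)
    a=p['image'][c[1]-40:c[1]+35,c[0]-40:c[0]+40]; cv2.imwrite(f'pics/{n}1c.png',cv2.resize(a,(400,375),interpolation=2))
cv2.imwrite('pics/p1.png',np.hstack([cv2.imread(f'pics/{n}1c.png') for n in ('scene','side')]))
```

```text
scene [302 189]
side [334 202]
```

View pics/p1.png

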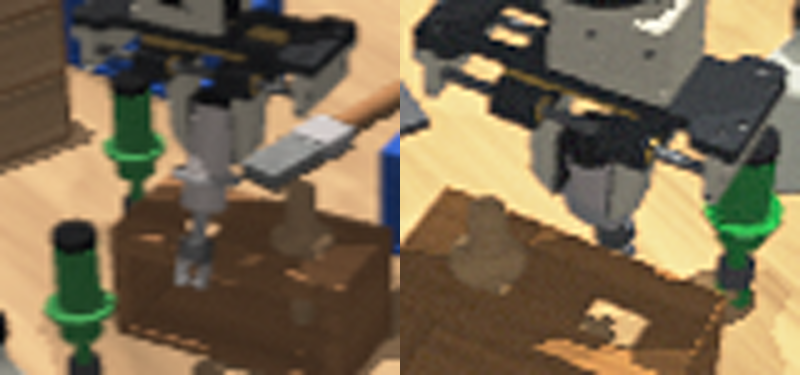

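The scene view shows the gun (crop cap (208,98), flange (205,180), jaw tips (193,278)) leaning over the stand's edge; the side view shows only its coupler, at (620,235). I'll compare this with predicted projections.

Run:
```python
from h import *
st=readout.observe();G=np.array(st['position'])-[0,0,.047];Rm=R.from_rotvec(st['ee_rot']).as_matrix();x=Rm[:,0]
for n,o,s in (('scene',(302-40,189-40),0),('side',(334-40,202-40),400)):
    p=cams.get_image(n);M=cw(p)
    for th in (0,10,16,20,26,32):
        a=np.sin(np.radians(th))*x+np.cos(np.radians(th))*np.array([0,0,1])
        print(n,th,[((pix(p,M,G+d*a)-o)*5+[s,0]).round() for d in (.032,-.028,-.033,-.075,-.110)])
```

```text
scene 0 [array([213.,  88.]), array([216., 162.]), array([217., 168.]), array([218., 218.]), array([220., 258.])]
scene 10 [array([217.,  85.]), array([213., 165.]), array([212., 172.]), array([210., 225.]), array([208., 270.])]
scene 16 [array([219.,  85.]), array([211., 166.]), array([211., 172.]), array([204., 228.]), array([200., 274.])]
scene 20 [array([221.,  84.]), array([209., 167.]), array([209., 173.]), array([201., 230.]), array([195., 276.])]
scene 26 [array([223.,  84.]), array([208., 167.]), array([207., 173.]), array([196., 231.]), array([188., 278.])]
scene 32 [array([225.,  84.]), array([206., 167.]), array([204., 173.]), array([192., 231.]), array([181., 278.])]
side 0 [array([593., 128.]), array([588., 205.]), array([588., 212.]), array([585., 262.]), array([582., 302.])]
side 10 [array([588., 135.]), array([592., 200.]), array([592., 205.]), array([595., 246.]), array([597., 279.])]
side 16 [array([586., 140.]), array([594., 196.]), array([595., 200.]), array([601., 236.]), array([605., 264.])]
side 20 [array([584., 143.]), array([596., 193.]), array([597., 197.]), array([604., 229.]), array([611., 253.])]
side 26 [array([581., 148.]), array([598., 188.]), array([599., 192.]), array([611., 218.]), array([618., 238.])]
side 32 [array([578., 153.]), array([600., 184.]), array([602., 187.]), array([616., 206.]), array([626., 221.])]
```

Call:
{"name": "creep_tool", "arguments": {"ticks": [[[-0.005,0,-0.01,0,0.2],[0,0,-0.04,0,0.2],[0,0,-0.04,0,0.2],[0,0,0,0.146,0.2],[0,0,0,0.146,0.2],[0,0,0,0.146,0.2],[0,0,0,0.146,0.2],[0,0,0,0,0.2]]]}}

```text
clock: 11.85
position: [0.538, -0.2304, 0.3168]
ee_rot: [0.221, 3.134, -0.0]
force: [1.0, -0.6, -2.7]
width: 0.344
gripper_force: 25.0
```

Run:
```python
from h import *
st=readout.observe();Rm=R.from_rotvec(st['ee_rot']).as_matrix();print(np.degrees(np.arctan2(Rm[1,:2],Rm[0,:2])))
go([.43,.196,.30],[.144,.990])
```

```text
[171.93628766  81.93628606]
d tool [0.1667 0.407  0.0167]
turn 0.004 or 3.145 -3.138
```

Call:
{"name": "creep_tool", "arguments": {"ticks": [[[0.0167,0.0407,0.0017,0,0.2],[0.0167,0.0407,0.0017,0,0.2],[0.0167,0.0407,0.0017,0,0.2],[0.0167,0.0407,0.0017,0,0.2],[0.0167,0.0407,0.0017,0,0.2],[0.0167,0.0407,0.0017,0,0.2],[0.0167,0.0407,0.0017,0,0.2],[0.0167,0.0407,0.0017,0,0.2],[0.0167,0.0407,0.0017,0,0.2],[0.0167,0.0407,0.0017,0,0.2]]]}}

```text
clock: 12.85
position: [0.428, 0.1972, 0.3]
ee_rot: [0.21, 3.133, 0.001]
force: [1.8, 0.2, -3.6]
width: 0.348
gripper_force: 25.0
```

Call:
{"name": "creep_tool", "arguments": {"ticks": [[[0,0,0,0,0.2],[0,0,0,0,0.2],[0,0,0,0,0.2]]]}}

```text
clock: 13.15
position: [0.429, 0.1946, 0.2995]
ee_rot: [0.216, 3.134, -0.001]
force: [-0.2, -0.2, -3.7]
width: 0.346
gripper_force: 25.0
```

Run:
```python
from h import *
st=readout.observe();G=np.array(st['position'])-[0,0,.047];Rm=R.from_rotvec(st['ee_rot']).as_matrix();x=Rm[:,0]
print(st['position'],'yaw',np.degrees(np.arctan2(x[1],x[0])))
out=[]
for i,n in enumerate(('scene','side')):
    p=cams.get_image(n);M=cw(p);cv2.imwrite(f'pics/{n}2.png',p['image'])
    c=pix(p,M,[.46,.19,.19]).astype(int);o=c-[33,40];a=p['image'][o[1]:o[1]+80,o[0]:o[0]+66];out.append(cv2.resize(a,None,fx=6,fy=6,interpolation=2))
    for th in (0,15,20,26,32):
        a=np.sin(np.radians(th))*x+np.cos(np.radians(th))*np.array([0,0,1])
        print(n,th,*[((pix(p,M,G+d*a)-o)*6+[i*396,0]).round() for d in (.032,-.033,-.075,-.110)])
    print('ball',((pix(p,M,[.4963,.1868,.107])-o)*6+[i*396,0]))
cv2.imwrite('pics/p2.png',np.hstack(out))
```

```text
[0.42895545 0.19457824 0.29952305] yaw 172.11719599571322
scene 0 [269.  61.] [256. 173.] [248. 243.] [241. 299.]
scene 15 [283.  59.] [243. 176.] [218. 250.] [198. 310.]
scene 20 [286.  59.] [239. 176.] [209. 250.] [185. 311.]
scene 26 [291.  59.] [234. 176.] [198. 250.] [169. 310.]
scene 32 [295.  61.] [230. 175.] [188. 247.] [154. 307.]
ball [132.6 397.2]
side 0 [515. 106.] [534. 212.] [546. 275.] [555. 326.]
side 15 [500. 112.] [549. 206.] [578. 262.] [602. 307.]
side 20 [496. 115.] [554. 203.] [589. 257.] [617. 299.]
side 26 [490. 118.] [559. 200.] [601. 248.] [633. 287.]
side 32 [485. 122.] [564. 196.] [611. 239.] [649. 275.]
ball [673.8 342.6]
```

View pics/p2.png

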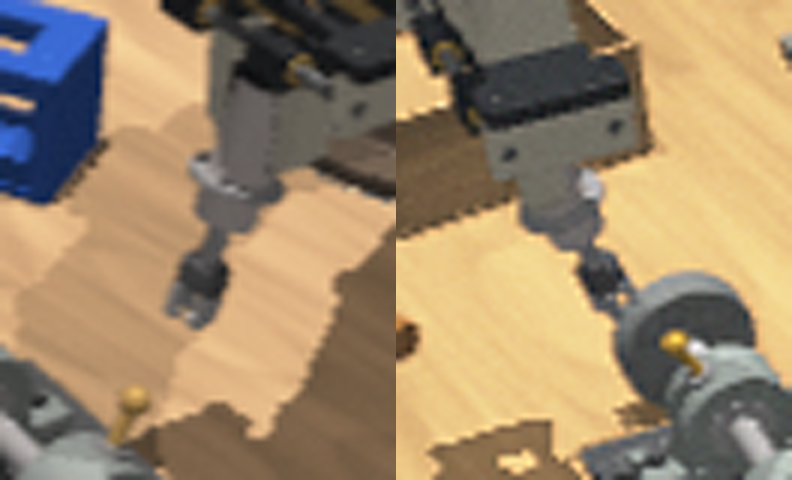

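The jaw tips are at (188,312) in the scene view and (613,302) in the side view, so the tilt is about 18°. It relaxed a little after unloading, and 26° is needed. There is plenty of time, so I'll go back to the stand edge and pivot it further with a slightly firmer grip afterwards.

Run:
```python
from h import *
go([.557,-.222,.315],[-.434,.901])
```

```text
d tool [-0.1846 -0.3943 -0.0154]
turn -0.589 or 2.553 -3.73
```

Call:
{"name": "creep_tool", "arguments": {"ticks": [[[-0.0185,-0.0395,-0.0015,0,0.2],[-0.0185,-0.0395,-0.0015,0,0.2],[-0.0185,-0.0395,-0.0015,0,0.2],[-0.0185,-0.0395,-0.0015,0,0.2],[-0.0185,-0.0395,-0.0015,0,0.2],[-0.0185,-0.0395,-0.0015,0,0.2],[-0.0185,-0.0395,-0.0015,0,0.2],[-0.0185,-0.0395,-0.0015,0,0.2],[-0.0185,-0.0395,-0.0015,0,0.2],[-0.0185,-0.0395,-0.0015,0,0.2]]]}}

```text
clock: 14.25
position: [0.5569, -0.2243, 0.3145]
ee_rot: [0.219, 3.134, -0.0]
force: [1.4, -0.2, -3.7]
width: 0.345
gripper_force: 25.0
```

Call:
{"name": "creep_tool", "arguments": {"ticks": [[[0,0,0,-0.146,0.2],[0,0,0,-0.146,0.2],[0,0,0,-0.146,0.2],[0,0,0,-0.146,0.2],[0,0,0,0,0.2],[0,0,0,0,0.2]]]}}

```text
clock: 14.85
position: [0.5567, -0.2223, 0.3143]
ee_rot: [0.685, -3.066, 0.0]
force: [0.4, -0.1, -2.4]
width: 0.349
gripper_force: 25.0
```

Run:
```python
from h import *
go([.557,-.222,.225],[-.434,.901]); go(np.r_[np.array([.5573,-.2217])-.043*np.array([.901,.434]),.225])
```

```text
d tool [-0.0004  0.0001  0.0893]
turn -0.009 or 3.132 -3.151
d tool [ 0.0422 -0.0001  0.0893]
```

Call:
{"name": "creep_tool", "arguments": {"ticks": [[[0,0,0.045,0,0.2],[0,0,0.044,0,0.2],[0,0,0,0,0.2],[0.007,0,0,0,0.2],[0.007,0,0,0,0.2],[0.007,0,0,0,0.2],[0.007,0,0,0,0.2],[0.007,0,0,0,0.2],[0.007,0,0,0,0.2],[0,0,0,0,0.2]]]}}

```text
clock: 15.85
position: [0.5182, -0.2402, 0.2257]
ee_rot: [0.691, -3.064, 0.0]
force: [1.5, 0.0, -1.3]
width: 0.347
gripper_force: 25.0
```

Call:
{"name": "creep_tool", "arguments": {"ticks": [[[0,0,0,0,0.2],[0,0,0,0,0.2],[-0.005,0,-0.01,0,0.2],[0,0,-0.04,0,0.2],[0,0,-0.04,0,0.2],[0,0,0,0.146,0.2],[0,0,0,0.146,0.2],[0,0,0,0.146,0.2],[0,0,0,0.146,0.2]]], "force": 28}}

```text
clock: 16.75
position: [0.5238, -0.237, 0.3157]
ee_rot: [-0.227, -3.133, -0.0]
force: [-0.6, -0.2, -3.8]
width: 0.348
gripper_force: 28.0
```

Run:
```python
from h import *
go([.43,.196,.30],[.144,.990])
```

```text
d tool [0.1552 0.415  0.0158]
turn -0.0 or 3.142 -3.142
```

Call:
{"name": "creep_tool", "arguments": {"ticks": [[[0.0155,0.0415,0.0016,0,0.2],[0.0155,0.0415,0.0016,0,0.2],[0.0155,0.0415,0.0016,0,0.2],[0.0155,0.0415,0.0016,0,0.2],[0.0155,0.0415,0.0016,0,0.2],[0.0155,0.0415,0.0016,0,0.2],[0.0155,0.0415,0.0016,0,0.2],[0.0155,0.0415,0.0016,0,0.2],[0.0155,0.0415,0.0016,0,0.2],[0.0155,0.0415,0.0016,0,0.2]]]}}

```text
clock: 17.75
position: [0.427, 0.197, 0.2999]
ee_rot: [0.218, 3.134, 0.0]
force: [0.9, 0.3, -3.7]
width: 0.345
gripper_force: 28.0
```

Call:
{"name": "creep_tool", "arguments": {"ticks": [[[0,0,0,0,0.2],[0,0,0,0,0.2],[0,0,0,0,0.2]]]}}

```text
clock: 18.05
position: [0.428, 0.1943, 0.2995]
ee_rot: [0.22, 3.134, -0.001]
force: [0.2, 0.0, -3.3]
width: 0.346
gripper_force: 28.0
```

Run:
```python
from h import *
st=readout.observe();G=np.array(st['position'])-[0,0,.047];Rm=R.from_rotvec(st['ee_rot']).as_matrix();x=Rm[:,0]
print(st['position'],'yaw',np.degrees(np.arctan2(x[1],x[0])))
out=[]
for i,n in enumerate(('scene','side')):
    p=cams.get_image(n);M=cw(p);cv2.imwrite(f'pics/{n}3.png',p['image'])
    c=pix(p,M,G+[.018,0,-.07]).astype(int);o=c-[20,28];a=p['image'][o[1]:o[1]+56,o[0]:o[0]+40];a=cv2.resize(a,None,fx=10,fy=10,interpolation=2)
    for th in (0,15,20,26,32):
        ax=np.sin(np.radians(th))*x+np.cos(np.radians(th))*np.array([0,0,1])
        q=[((pix(p,M,G+d*ax)-o+.5)*10).round().astype(int) for d in (-.03,-.075,-.110)]
        print(n,th,*[v+[i*400,0] for v in q])
        if th==26:
            for v in q: cv2.circle(a,tuple(int(t) for t in v),3,(0,0,255),-1)
    out.append(a)
cv2.imwrite('pics/p3.png',np.hstack(out))
```

```text
[0.42795355 0.19430685 0.29945287] yaw 171.98365108042836
scene 0 [264 154] [250 278] [239 372]
scene 15 [244 159] [200 290] [167 390]
scene 20 [238 159] [185 291] [144 391]
scene 26 [231 158] [167 289] [118 390]
scene 32 [224 156] [150 286] [ 93 385]
side 0 [542 201] [562 316] [578 401]
side 15 [564 193] [617 294] [656 369]
side 20 [571 189] [634 284] [681 355]
side 26 [579 183] [653 271] [708 336]
side 32 [586 177] [671 256] [734 315]
```

View pics/p3.png

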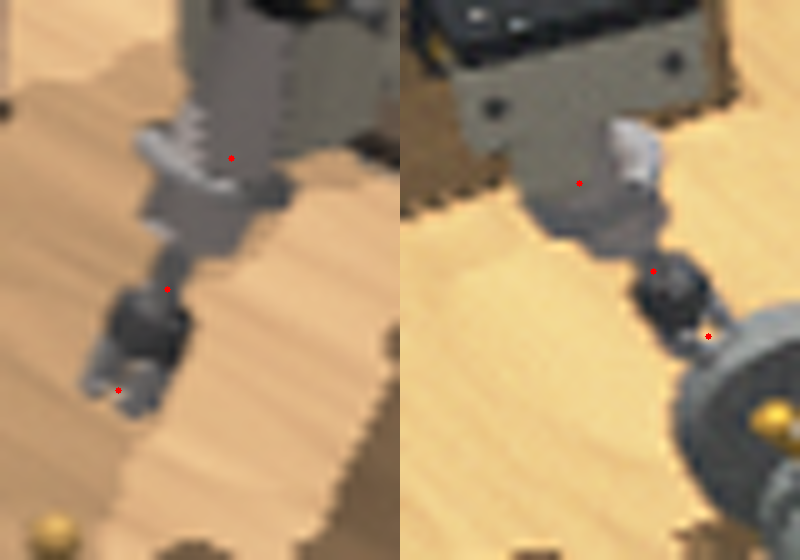

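The jaw centre is at about (120,398) in the scene view and (708,343) in the side view. The coupler lies on the predicted 26° line in both, so the tilt is right. Next I'll line up on the nipple axis.

Add to h.py:
```python
BALL=np.array([.4963,.1868,.107]); a=np.radians(171.7)
N=np.r_[np.sin(np.radians(26))*np.array([np.cos(a),np.sin(a)]),np.cos(np.radians(26))]
def s_now():
    st=readout.observe();G=np.array(st['position'])-[0,0,.047];d=G-BALL;s=d@N
    print(round(st['clock'],2),'s',round(s,4),'off',np.round(d-s*N,4),'F',np.round(st['force'],1),'F.n',round(np.array(st['force'])@N,1),'grip',st['gripper_force'])
```

Run:
```python
from h import *
s_now(); go(BALL+.13*N+[0,0,.047])
```

```text
18.15 s 0.1608 off [ 0.0015 -0.003   0.0009] F [-0.2 -0.3 -3.3] F.n -2.9 grip 28.0026762932539
d tool [-0.0115  0.0027  0.0286]
```

Call:
{"name": "creep_tool", "arguments": {"ticks": [[[-0.0055,0.0015,0.014,0,0.2],[-0.006,0.0015,0.0145,0,0.2],[0,0,0,0,0.2],[0,0,0,0,0.2],[0,0,0,0,0.2]]]}}

```text
clock: 18.65
position: [0.4396, 0.1963, 0.2715]
ee_rot: [0.219, 3.133, 0.001]
force: [-0.1, -0.0, -4.2]
width: 0.346
gripper_force: 28.0
```

```bash
python3 -c "
from h import *
s_now(); go(BALL+.13*N+[0,0,.047])"
```

```text
18.65 s 0.1307 off [ 0.0001  0.0012 -0.0001] F [-0.1 -0.  -4.2] F.n -3.7 grip 28.002427965402603
d tool [-0.0004 -0.0012  0.0006]
```

Call:
{"name": "creep_tool", "arguments": {"ticks": [[[-0.0013,-0.0012,0.0027,0,0.2],[-0.0013,0,0.0027,0,0.2],[-0.0013,0,0.0027,0,0.2],[-0.0013,0,0.0027,0,0.2],[-0.0013,0,0.0027,0,0.2],[0,0,0,0,0.2],[0,0,0,0,0.2]]]}}

```text
clock: 19.35
position: [0.446, 0.1943, 0.2573]
ee_rot: [0.218, 3.134, 0.0]
force: [0.3, -0.4, -1.3]
width: 0.345
gripper_force: 28.0
```

```bash
python3 -c "
from h import *
s_now()"
```

```text
19.35 s 0.1151 off [-0.0004  0.0002 -0.0002] F [ 0.3 -0.4 -1.3] F.n -1.4 grip 27.997220009565353
```

Call:
{"name": "creep_tool", "arguments": {"ticks": [[[-0.0009,0,0.0018,0,0.2],[-0.0009,0,0.0018,0,0.2],[-0.0009,0,0.0018,0,0.2],[0,0,0,0,0.2],[0,0,0,0,0.2]]]}}

```text
clock: 19.85
position: [0.4485, 0.1939, 0.2514]
ee_rot: [0.218, 3.134, -0.0]
force: [3.5, -0.3, -6.8]
width: 0.349
gripper_force: 28.0
```

```bash
python3 -c "
from h import *
s_now()"
```

```text
19.85 s 0.1087 off [-0.0006  0.0003 -0.0003] F [ 3.5 -0.3 -6.8] F.n -7.7 grip 27.999876961112022
```

Near s = 0.109 the jaws are pulling the ball home. I'll keep pushing gently.

Call:
{"name": "creep_tool", "arguments": {"ticks": [[[-0.0009,0,0.0018,0,0.2],[-0.0009,0,0.0018,0,0.2],[-0.0009,0,0.0018,0,0.2],[0,0,0,0,0.2],[0,0,0,0,0.2]]], "force": 29}}

```text
clock: 20.35
position: [0.451, 0.1936, 0.2462]
ee_rot: [-0.218, -3.134, 0.0]
force: [2.5, -1.3, -4.2]
width: 0.345
gripper_force: 29.0
```

```bash
python3 -c "
from h import *
s_now()"
```

```text
20.35 s 0.103 off [-0.0006  0.0003 -0.0003] F [ 2.5 -1.3 -4.2] F.n -4.9 grip 28.999256417155266
```

Call:
{"name": "creep_tool", "arguments": {"ticks": [[[-0.0009,0,0.0018,0,0.2],[-0.0009,0,0.0018,0,0.2],[0,0,0,0,0.2],[0,0,0,0,0.2]]]}}

```text
clock: 20.75
position: [0.4525, 0.1937, 0.2435]
ee_rot: [-0.218, -3.134, -0.001]
force: [-4.3, -1.5, 8.1]
width: 0.347
gripper_force: 29.0
```

```bash
python3 -c "
from h import *
s_now()"
```

```text
20.75 s 0.0999 off [-0.0005  0.0006 -0.0003] F [-4.3 -1.5  8.1] F.n 9.0 grip 29.006657525897026
```

Call:
{"name": "creep_tool", "arguments": {"ticks": [[[-0.0009,0,0.0018,0,0.2],[-0.0009,0,0.0018,0,0.2],[-0.0009,0,0.0018,0,0.2],[0,0,0,0,0.2],[0,0,0,0,0.2]]]}}

```text
clock: 21.25
position: [0.4549, 0.1934, 0.2382]
ee_rot: [-0.217, -3.133, -0.001]
force: [-5.4, -1.4, 8.9]
width: 0.344
gripper_force: 29.0
```

```bash
python3 -c "
from h import *
s_now()"
```

```text
21.25 s 0.094 off [-0.0006  0.0006 -0.0003] F [-5.4 -1.4  8.9] F.n 10.2 grip 29.011109098792076
```

Call:
{"name": "creep_tool", "arguments": {"ticks": [[[-0.0009,0,0.0018,0,0.2],[0,0,0,0,0.2],[0,0,0,0,0.2],[0,0,0,0,0.2]]]}}

```text
clock: 21.65
position: [0.4557, 0.1933, 0.2365]
ee_rot: [-0.217, -3.133, -0.001]
force: [-6.6, -1.6, 10.7]
width: 0.342
gripper_force: 29.0
```

Run:
```python
from h import *
s_now()
st=readout.observe();G=np.array(st['position'])-[0,0,.047];Rm=R.from_rotvec(st['ee_rot']).as_matrix();x=Rm[:,0]
out=[]
for i,n in enumerate(('scene','side')):
    p=cams.get_image(n);M=cw(p);cv2.imwrite(f'pics/{n}4.png',p['image'])
    c=pix(p,M,G+[.018,0,-.05]).astype(int);o=c-[20,28];a=p['image'][o[1]:o[1]+56,o[0]:o[0]+40];a=cv2.resize(a,None,fx=10,fy=10,interpolation=2)
    q=[((pix(p,M,G+d*N)-o+.5)*10).round().astype(int) for d in (-.028,-.033,-.053,-.093)]
    print(n,*[v+[i*400,0] for v in q])
    for v in q: cv2.circle(a,tuple(int(t) for t in v),3,(0,0,255),-1)
    out.append(a)
    s_now()
cv2.imwrite('pics/p4.png',np.hstack(out))
```

```text
21.65 s 0.0921 off [-0.0006  0.0006 -0.0003] F [-6.6 -1.6 10.7] F.n 12.4 grip 29.012228026986122
scene [228 217] [221 232] [193 288] [138 400]
21.7 s 0.0921 off [-0.0006  0.0006 -0.0003] F [-6.2 -1.3 10.4] F.n 11.9 grip 29.012292847037315
side [589 242] [596 251] [627 288] [687 358]
21.75 s 0.0921 off [-0.0006  0.0006 -0.0003] F [-6.7 -1.6 10.5] F.n 12.2 grip 29.012322574853897
```

View pics/p4.png

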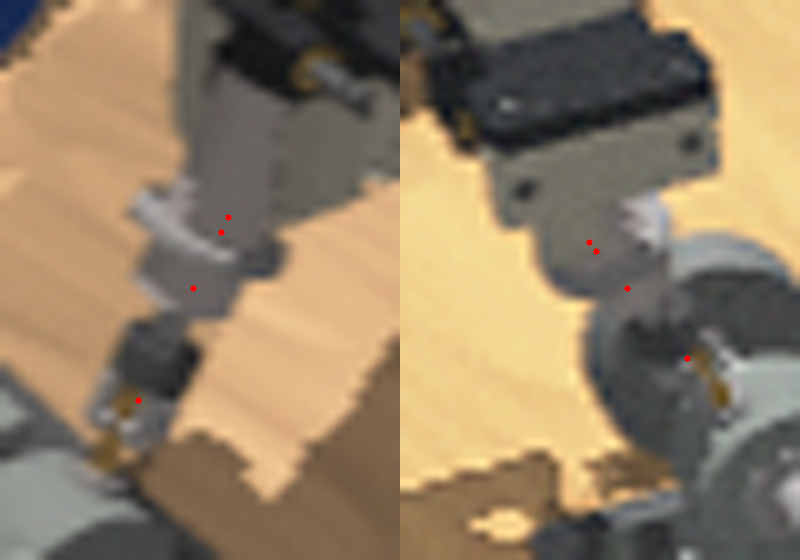

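The jaws enclose the ball in both views: scene (125,405), side (700,360). The tube gap has shrunk by about 8–9 mm and the force fits a pump of 8–10 mm. I'll hold briefly to check it is steady, then hand in.

Call:
{"name": "creep_tool", "arguments": {"ticks": [[[0,0,0,0,0.2],[0,0,0,0,0.2],[0,0,0,0,0.2],[0,0,0,0,0.2],[0,0,0,0,0.2],[0,0,0,0,0.2],[0,0,0,0,0.2],[0,0,0,0,0.2]]]}}

```text
clock: 22.55
position: [0.4557, 0.1933, 0.2365]
ee_rot: [-0.217, -3.133, -0.001]
force: [-6.3, -1.7, 10.2]
width: 0.346
gripper_force: 29.0
```

```bash
python3 -c "
from h import *
s_now(); print(workorder.sign_off())"
```

```text
22.55 s 0.0921 off [-0.0006  0.0006 -0.0003] F [-6.3 -1.7 10.2] F.n 11.8 grip 29.01235654950142
the job is handed in; nothing more can be done
None
```

I handed the job in at about 22.6 s with the coupler snapped onto the nipple and held pushed in by an estimated 8–10 mm, at about 15 N push and 29 N grip; sign-off returned no verdict.

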